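# Shut the coolant valve in the bench service box

## Robot

A 7-joint arm with a two-finger parallel gripper is mounted at the origin on the work surface. World frame = base frame: x ahead of the robot, y to its left, z up, the work surface at z = 0. Lengths are in m, angles in rad, forces in N, time in s.
With the tool pointing down it reaches from about 0.425 to 0.925 m from the base axis. Payload 6.8 kg.
Tool frame: the origin (TCP) lies at the very end of the fingers, on their centre line; the grasp point (between the pads) lies 19 mm behind it; z points along the fingers, y is the line along which they close (so a half turn about z gives the same grasp; the last joint's range is limited). The gripper opens to 85 mm and grips with 20 to 120 N. Pads are 22 mm wide; open, the fingers measure 114 mm over their backs; the gripper's body (76 mm by 85 mm) begins 54 mm behind the grasp point. The pads swing forward as they close: fully open they stand 13 mm farther back than shut.
Start: joints at [1.141, 0.477, 0.022, 1.555, -0.011, 1.109, -0.083], TCP at [0.213, -0.64, 0.231] pointing down, gripper open.
Joint ranges: [-2.96, 2.96], [-0.34, 2.1], [-1.41, 1.46], [0.24, 2.44], [-1.37, 4.51], [0.17, 1.92], [-2.96, 2.96]. Speed limits (rad/s): [2.39, 2.39, 3.14, 3.14, 3.14, 3.14, 3.14].

## Interface

Orientations are given as a unit quaternion [w, x, y, z].
In Python, from station import get_obs, read_camera, hand_in gives the robot as it stands.
- The arm moves only by the tool arm_command, never from a script. Its argument "commands" is one flat list of numbers, 7 for each row, row after row: the shift along the tool's x, y, z in m, then the turn, a rotation vector about the tool's x, y, z in degrees, then the opening, from 0 (shut) to 1 (fully open). In form: [tx, ty, tz, rx, ry, rz, fingers, tx, ty, tz, rx, ry, rz, fingers, ...]. A call has 1 to 8 rows; each row is the pose to reach, as a shift and turn from the pose commanded when the call began, along the tool's axes at that moment; what a row does not reach only later rows make up. A row lasts 1/10 s, in which the tool goes at most 50 mm and 8.59 degrees, less where a joint would pass 70% of its speed; a pose out of reach is approached as far as the arm can. A call with a gripper value outside its range is refused whole. The fingers move at their own pace and stop on an object; "force" is the grip in N (left out, the last holds). Time passes only in rows, so rows that repeat a pose let the fingers close. It gives the time, the measured TCP pose, the force, the opening and the grip force at its end, in the units of the state.
- get_obs(): the state, without advancing time (a new reading comes with each control period).
- read_camera(name): name is "side" or "top" or "wrist"; returns a dict with "img" (420x560x3 uint8, red, green, blue), "camera_matrix" (3x3 intrinsics, pixels), "pose" (4x4, takes a point from camera to world coordinates). Camera axes: x right, y down, z forward; pixel columns grow to the right and rows downward; lengths in m; the calibration is good to about 2 mm. A picture is of the moment at which its call begins. There is no depth.
- hand_in(): hands the job in; it is judged then, once.
The state is a dict: "t": time; "q": joint angles; "joint_vel": joint speeds; "joint_torque": joint torques, N m; "eef_pos": TCP position; "tool_rot": TCP orientation; "contact_force": force on the tool from outside, world axes, zero at the start; "torque": the same for the moment, N m; "gripper_width": opening from 0.0 (shut) to 1.0 (fully open); "grasp_force": force on a finger pad.
Only numpy, scipy, OpenCV 4.12 (cv2) and the standard library are available. Lean on these libraries where they do the work, as an engineer would, in place of code of your own. Each camera call takes 0.05 s, during which the arm holds its last target. There are 200 camera calls.

## Task

Shut off the coolant: push the aluminium cover of the green service box along its guides all the way to the stop, over the closed grey half of the box, so that both valves lie open to view, then push the red lever handle a quarter turn clockwise (seen from above) until it is fully shut against its stop. Only push: do not lift or tilt the cover, leave the blue lever as it stands, and leave the tools and other things on the bench where they are. Leave the cover open when you are done.

Things in the scene. Friction and masses are not known exactly. Their poses are not given: they have to be found in the camera images.
- service_box: green sheet-metal box screwed to the bench, 490 mm long (its y), 176 mm wide (its x), 90 mm high over its two long guide rails. Origin at bench height under the centre of the valve bay; z up, y along the guides towards the closed left half, x away from the robot (box turned up to 0.4 rad). A gauge stands 33 mm out of its front at y = 240 mm; two copper pipes leave its back
- bay (a point): centre of the valve bay's open top, 80 mm above the bench. The bay is a hollow, inside x = -72 to 72 and y = -115 to 115 mm in the box frame; left of it a fixed deck runs on to the left stop at y = 357 mm. A header bar lies on the bay floor, its top 38 mm above the bench, and the valve bodies reach 52 mm, all below the levers
- cover: loose aluminium cover plate, 164 (x) by 242 (y) by 4 mm, 0.5 to 0.85 kg, lying flat on the box walls between the guide rails, 2 mm play each side; slides along the box y, held by friction only. Origin at the centre of its underside, axes as the box. At first over the bay (origin at y = 0 to 30 mm in the box frame), at the left stop at y = 236 mm, the bay all open
- pull (a point): black bar pull on the cover, 90 mm long (x), 12 mm wide (y), top 109 mm above the bench; this point is at its middle, 100 mm above the bench, 60 mm to the right (-y) of the cover's centre. Below the bar, between its two posts, is a gap 16 mm high (84 to 100 mm above the bench)
- valve_red (a joint): angle of the red lever: 0 is open, pointing along its pipe to the front of the box (-x of the box); turns clockwise seen from above, tip going left (+y) then away, to 1.571 at its stop, shut, pointing to +y of the box. Starts at 0 to 0.25. Stiff by friction, about 6 N at 45 mm from the stem; stays where it is left
- red_stem (a point): point on the turning axis of the red lever at its mid-height, 60.5 mm above the bench. Red may be the left or the right one of the two valves: stems at x = 22 mm, y = -50 or +40 mm in the box frame
- red_tip (a point): end of the red lever at mid-height, 66 mm from the stem. Its red plastic sleeve, 14 mm wide and 11 mm tall (55 to 66 mm above the bench), runs from 18 to 66 mm from the stem
- valve_blue (a joint): angle of the blue lever, same make and directions as the red; stands open (0 to 0.12) and must stay so
- blue_tip (a point): end of the blue lever at mid-height, 66 mm from its stem
- spray_can: a blue and steel spray can, 58 mm across, 170 mm tall, standing left of the front of the box; origin under its centre
- grease_jar: a low jar with yellow cap, 64 mm across, 60 mm tall, standing off the right end of the box; origin under its centre
- chuck_key: a dark steel T-shaped lathe chuck key, about 100 mm long with a 110 mm cross bar, 24 mm thick, lying in front of the valve bay; origin on the table near the cross bar
- brass_offcut: a short brass round bar, 32 mm across, 55 mm tall, standing in front of the box; origin under its centre
- screwdriver: a red-handled screwdriver, 190 mm long, lying in front of the box at its right; origin near its middle
- wrench: a steel wrench, 170 mm long, lying off the right end of the box; origin near its middle

How it is judged:
On the way, in this order (a step that is already met when the one before it is completed fails the run):
1. the cover is slid to its left stop (y of cover in the frame of service_box above 0.22 m and z of cover in the frame of service_box below 0.084 m and angle between cover's own z axis and vertical below 0.05 rad), for 0.2 s.
2. the red lever is pushed shut (value of joint valve_red above 1.47 rad), for 0.2 s.
At the end, for the whole second after the job is handed in: The cover lies flat in its guides within 16 mm of its left stop and at rest, the red lever is within 0.1 rad of its shut stop and at rest, the blue lever tip has moved less than 10 mm (all of step 1 and value of joint valve_red above 1.47 rad and distance of blue_tip from where it was at the start of the episode below 0.01 m and linear speed of cover below 0.01 m/s and velocity of joint valve_red below 0.05 rad/s); the robot touches nothing.
It fails at once if the cover is lifted out of its guides (more than 12 mm) or tilted more than 0.12 rad (z of cover in the frame of service_box above 0.092 m or angle between cover's own z axis and vertical above 0.12 rad).
It fails at once if the blue lever is moved more than 10 mm at its tip (distance of blue_tip from where it was at the start of the episode above 0.01 m).
It fails at once if a tool or other thing on the bench is moved by more than 25 mm (distance of any of spray_can, grease_jar, chuck_key, brass_offcut, screwdriver, wrench from where it was at the start of the episode above 0.025 m).
It also fails if it takes over 48 s, if anything falls off the work surface, if the arm or the gripper's body presses on something with over 40 N, if the wrist force passes 120 N, or if a joint passes its speed limit or range.

## Working session

There is one attempt and no reset: what is moved stays moved. The work goes in short steps, Python scripts to look and compute and a tool call to move; the robot and the scene stay as the last step left them, time stands still between calls to the robot, and variables do not carry over. Pictures are saved under pics/ and viewed, at most 11 in all, crops included, and the job is handed in when it is done.

Besides the shell and the picture viewer there is one more tool, called after "Request:" as name(argument=value, ...) on one line, values as JSON. arm_command: Moves the arm, as the interface text tells. Its arguments: {"type":"object","properties":{"commands":{"type":"array","items":{"type":"number"}},"force":{"type":"number"}},"required":["commands"]}

```bash
mkdir -p pics
cat > h.py <<'E'
import numpy as np, cv2
from station import get_obs, read_camera
def snap(n,f):
    c=read_camera(n); cv2.imwrite('pics/'+f,c['img'][:,:,::-1]); return c
def ray(c,uv,z):
    K=np.array(c['camera_matrix']);P=np.array(c['pose'])
    uv=np.atleast_2d(np.array(uv,float))
    d=np.c_[uv,np.ones(len(uv))]@np.linalg.inv(K).T@P[:3,:3].T
    o=P[:3,3]; return o+d*((z-o[2])/d[:,2])[:,None]
E
python3 - <<'E'
from h import *
import pickle
c=snap('top','top1.png'); pickle.dump(c,open('top1.pkl','wb'))
s=snap('side','side1.png'); pickle.dump(s,open('side1.pkl','wb'))
o=get_obs(); print(o['eef_pos'],o['tool_rot'],o['t'],c['pose'],s['pose'])
E
```

```text
[ 0.21331636 -0.6398605   0.23042947] [-7.82237594e-04  9.87081851e-01  1.60214773e-01 -1.83158255e-04] 0.1 [[ 0.00295586 -0.99850591  0.05456387  0.42858236]
 [-0.99998964 -0.00314025 -0.00329383  0.0246972 ]
 [ 0.00346026 -0.05455357 -0.99850485  1.24772672]
 [ 0.          0.          0.          1.        ]] [[ 0.96841816 -0.17822592  0.1743611   0.33440535]
 [-0.24837953 -0.62854012  0.73705151 -0.68801688]
 [-0.02176874 -0.75708179 -0.65295733  0.72874196]
 [ 0.          0.          0.          1.        ]]
```

View pics/top1.png

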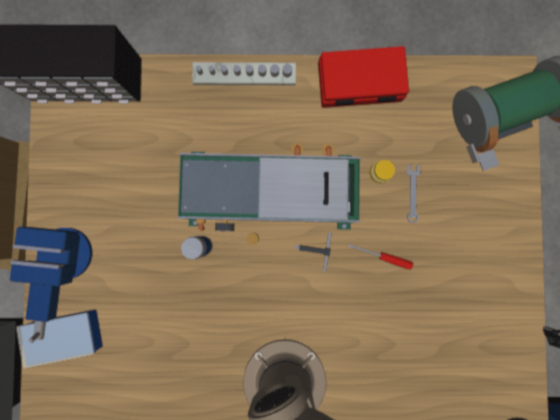

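View pics/side1.png

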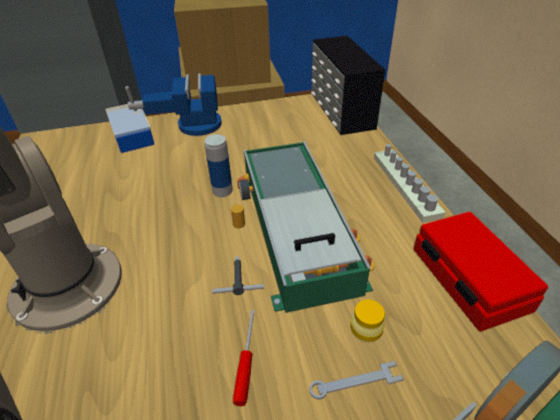

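The top view shows the box at about (180–360, 153–222), the cover at columns 258–350 and the pull at (326,188). The left half of the box is grey. The side view agrees. Next I measure the box pose and the pull.

Run:
```python
from h import *
import pickle
c=pickle.load(open('top1.pkl','rb')); im=c['img']
hsv=cv2.cvtColor(im,cv2.COLOR_RGB2HSV)
roi=np.zeros(im.shape[:2],np.uint8); roi[140:235,165:375]=1
# pull: dark pixels
d=((hsv[...,2]<50)*roi); d[:,:300]=0; d[:,345:]=0
n,l,st,ce=cv2.connectedComponentsWithStats(d.astype(np.uint8))
i=1+np.argmax(st[1:,4]); ys,xs=np.where(l==i); r=cv2.minAreaRect(np.c_[xs,ys].astype(np.float32))
print('pull',st[i],ce[i],r); 
b=ray(c,cv2.boxPoints(r),.109); print(b, b.mean(0)); 
# green mask -> hull
g=((hsv[...,0]>60)&(hsv[...,0]<90)&(hsv[...,1]>90)).astype(np.uint8)*roi
g=cv2.morphologyEx(g,cv2.MORPH_OPEN,np.ones((2,2),np.uint8))
ys,xs=np.where(g>0); r=cv2.minAreaRect(np.c_[xs,ys].astype(np.float32)); print('green',r); p=ray(c,cv2.boxPoints(r),.09); print(p,p.mean(0))
# cover: bright, low sat
v=((hsv[...,1]<40)&(hsv[...,2]>140)).astype(np.uint8)*roi
v=cv2.morphologyEx(v,cv2.MORPH_OPEN,np.ones((5,5),np.uint8))
ys,xs=np.where(v>0); r=cv2.minAreaRect(np.c_[xs,ys].astype(np.float32)); print('cover',r); p=ray(c,cv2.boxPoints(r),.084); print(p,p.mean(0))
cv2.imwrite('pics/crop1.png',cv2.resize(im[140:240,165:385,::-1],None,fx=3.6,fy=3.6,interpolation=cv2.INTER_CUBIC))
```

```text
pull [324 173   4  31  93] [325.93548387 187.97849462] ((325.5, 188.0), (30.0, 3.0), 90.0)
[[ 0.5793678  -0.10303518  0.109     ]
 [ 0.57939512 -0.11104235  0.109     ]
 [ 0.49920239 -0.11077423  0.109     ]
 [ 0.49917711 -0.10279764  0.109     ]] [ 0.5392856  -0.10691235  0.109     ]
green ((270.03253173828125, 192.56146240234375), (177.42977905273438, 68.06710052490234), 1.1612420082092285)
[[ 0.44037167  0.2812397   0.09      ]
 [ 0.62497512  0.28031113  0.09      ]
 [ 0.61683498 -0.20156281  0.09      ]
 [ 0.43212251 -0.19646481  0.09      ]] [0.52857607 0.0408808  0.09      ]
cover ((303.4999694824219, 187.99998474121094), (88.99998474121094, 59.99999237060547), -0.0)
[[ 0.4594487   0.07071098  0.084     ]
 [ 0.62326233  0.07157879  0.084     ]
 [ 0.6241219  -0.17156217  0.084     ]
 [ 0.46018416 -0.17057626  0.084     ]] [ 0.54175427 -0.04996216  0.084     ]
```

View pics/crop1.png

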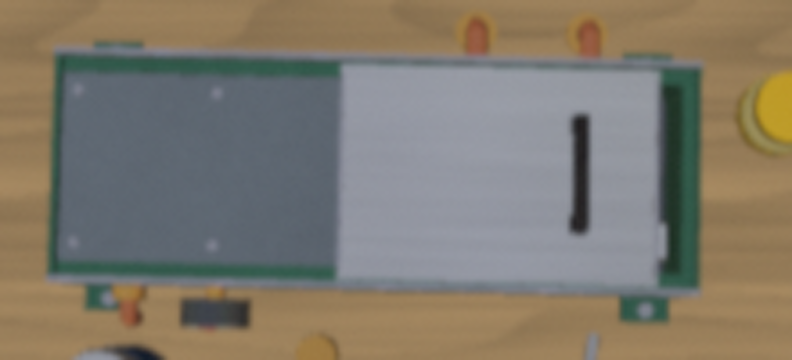

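The box is turned about -0.02 rad and the pull is near (0.539, -0.107). I'll shut the fingers and move to just right of the pull.

Request:
arm_command(commands=[0.04,-0.03,0,0,0,6,0,0.08,-0.06,0,0,0,12,0,0.12,-0.09,0,0,0,19.5,0,0.155,-0.12,0,0,0,19.5,0,0.19,-0.15,0,0,0,19.5,0,0.23,-0.18,0,0,0,19.5,0,0.265,-0.21,0,0,0,19.5,0,0.3,-0.235,0,0,0,19.5,0])

```text
t: 0.9
eef_pos: [0.4243, -0.3202, 0.2311]
tool_rot: [-0.0, 1.0, -0.009, -0.0]
contact_force: [0.7, 0.6, 0.5]
gripper_width: 0.004
grasp_force: 0.0
```

Request:
arm_command(commands=[0.025,-0.035,0,0,0,0,0,0.05,-0.075,0,0,0,0,0,0.08,-0.115,0,0,0,0,0,0.112,-0.155,0,0,0,0,0,0.112,-0.172,0.02,0,0,0,0,0.112,-0.172,0.05,0,0,0,0,0.112,-0.172,0.08,0,0,0,0,0.112,-0.172,0.1,0,0,0,0])

```text
t: 1.7
eef_pos: [0.5377, -0.1521, 0.129]
tool_rot: [-0.0, 1.0, -0.009, -0.001]
contact_force: [0.1, -0.8, -0.6]
gripper_width: 0.001
grasp_force: 0.0
```

Run:
```python
from h import *
s=snap('side','side2.png'); w=snap('wrist','wr2.png'); 
cv2.imwrite('pics/c2.png',np.hstack([cv2.resize(s['img'][180:330,210:410,::-1],(400,300)),cv2.resize(w['img'][:,:,::-1],(400,300))]))
print(get_obs()['eef_pos'])
```

```text
[ 0.53645375 -0.15210292  0.12821009]
```

View pics/c2.png

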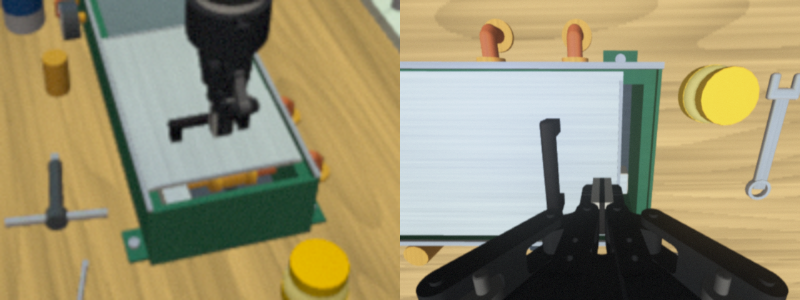

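The view shows shut fingers just right of the pull bar, near its middle and clear of it. I'll go down to z 0.091 and push left.

Request:
arm_command(commands=[0.001,0,0.02,0,0,0,0,0.001,0,0.037,0,0,0,0,0.001,-0.008,0.037,0,0,0,0,0.001,-0.016,0.037,0,0,0,0,0.001,-0.024,0.037,0,0,0,0,0.001,-0.034,0.037,0,0,0,0,0.001,-0.046,0.037,0,0,0,0,0.001,-0.06,0.037,0,0,0,0])

```text
t: 2.6
eef_pos: [0.542, -0.0936, 0.0957]
tool_rot: [0.001, 1.0, -0.01, 0.001]
contact_force: [-0.2, -5.1, 3.8]
gripper_width: 0.0
grasp_force: 2.6
```

Request:
arm_command(commands=[0,-0.015,0,0,0,0,0,0,-0.03,0,0,0,0,0,0,-0.045,0,0,0,0,0,0,-0.06,0,0,0,0,0,0,-0.075,0,0,0,0,0,0,-0.09,0,0,0,0,0,0,-0.105,0,0,0,0,0,0,-0.115,0,0,0,0,0])

```text
t: 3.4
eef_pos: [0.5439, 0.0227, 0.0955]
tool_rot: [0.0, 1.0, -0.009, 0.001]
contact_force: [0.3, -5.0, 5.6]
gripper_width: -0.0
grasp_force: 3.1
```

Request:
arm_command(commands=[0,-0.012,0,0,0,0,0,0,-0.024,0,0,0,0,0,0,-0.034,0,0,0,0,0,0,-0.042,0,0,0,0,0,0,-0.048,0,0,0,0,0,0,-0.053,0,0,0,0,0,0,-0.057,0,0,0,0,0,0,-0.06,0,0,0,0,0])

```text
t: 4.2
eef_pos: [0.5448, 0.0814, 0.0952]
tool_rot: [0.001, 1.0, -0.01, 0.001]
contact_force: [-0.0, -5.5, 6.0]
gripper_width: -0.004
grasp_force: 3.3
```

Request:
arm_command(commands=[0,-0.003,0,0,0,0,0,0,-0.006,0,0,0,0,0,0,-0.008,0,0,0,0,0,0,-0.01,0,0,0,0,0])

```text
t: 4.6
eef_pos: [0.5446, 0.0839, 0.0951]
tool_rot: [0.005, 1.0, -0.012, -0.001]
contact_force: [-2.0, -25.9, 13.8]
gripper_width: 0.003
grasp_force: 13.2
```

The force rose to 26 N, so the cover is at the stop. I'll back off, rise and look into the bay.

Request:
arm_command(commands=[0,0.005,0,0,0,0,0,0,0.02,0,0,0,0,0,0,0.04,-0.01,0,0,0,0,0,0.06,-0.04,0,0,0,0,-0.02,0.09,-0.08,0,0,0,0,-0.05,0.12,-0.12,0,0,0,0,-0.08,0.14,-0.16,0,0,0,0,-0.08,0.14,-0.17,0,0,0,0])

```text
t: 5.4
eef_pos: [0.46, -0.0479, 0.2668]
tool_rot: [0.0, 1.0, -0.01, 0.001]
contact_force: [1.5, 0.3, 1.2]
gripper_width: -0.004
grasp_force: 0.0
```

Run:
```python
from h import *
import pickle
w=snap('wrist','wr3.png'); t=snap('top','top3.png'); pickle.dump((w,t),open('s3.pkl','wb'))
cv2.imwrite('pics/c3.png',np.hstack([cv2.resize(t['img'][140:240,170:370,::-1],(400,200)),]))
print(get_obs()['eef_pos'])
```

```text
[ 0.46234998 -0.04694378  0.26763387]
```

View pics/wr3.png

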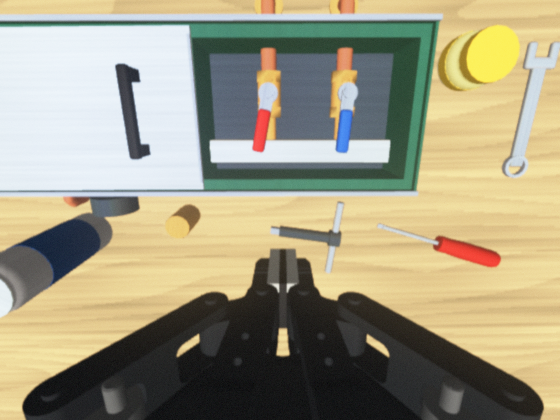

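View pics/c3.png

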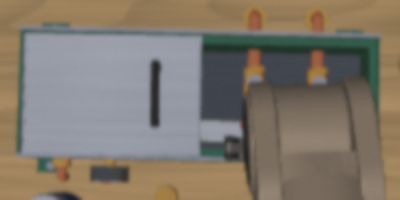

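Red is the left valve, with its stem at about (267,92) and tip at (259,150). Blue has its stem at (348,92) and tip at (343,150). The bay is fully open and the cover lies flat. Next I measure both levers.

Run:
```python
from h import *
import pickle
w,t=pickle.load(open('s3.pkl','rb')); hsv=cv2.cvtColor(w['img'],cv2.COLOR_RGB2HSV)
H,S,V=[hsv[...,i].astype(int) for i in range(3)]
roi=np.zeros(H.shape,bool); roi[80:165,215:385]=1
st={}
for n,m in (('red',((H<5)|(H>174))&(S>180)),('blue',(H>100)&(H<130)&(S>150))):
    ys,xs=np.where(m&roi); r=cv2.minAreaRect(np.c_[xs,ys].astype(np.float32))
    b=cv2.boxPoints(r); b=b[np.argsort(b[:,1])]
    e=ray(w,[b[:2].mean(0),b[2:].mean(0)],.063)[:,:2]; L=np.linalg.norm(e[1]-e[0]); u=(e[1]-e[0])/L
    tip=e[1]; stem=tip-u*.066; st[n]=stem
    print(n,len(xs),'len',L,'tip',tip,'stem',stem,'ang',np.arctan2(u[1],-u[0]))
print('hub', ray(w,[[267,92],[348,92]],.066))
d=st['red']-st['blue']; print('sep',np.linalg.norm(d),'yaw',-np.arctan2(d[0],d[1]))
```

```text
red 199 len 0.04246150236258091 tip [ 0.50295672 -0.01928968] stem [ 0.56697877 -0.03532642] ang 0.24543776113092802
blue 461 len 0.045698657696996964 tip [ 0.49759752 -0.11810939] stem [ 0.5633997  -0.12321563] ang 0.07744472242917932
hub [[ 0.56354485 -0.03345625  0.066     ]
 [ 0.56175734 -0.1219252   0.066     ]]
sep 0.0879620529054527 yaw -0.04069999915313077
```

Request:
arm_command(commands=[0.03,0.005,0.03,0,0,0,0,0.053,0.008,0.06,0,0,0,0,0.053,0.008,0.09,0,0,0,0,0.053,0.008,0.12,0,0,0,0,0.053,0.008,0.15,0,0,0,0,0.053,0.008,0.175,0,0,0,0,0.053,0.008,0.19,0,0,0,0,0.053,0.008,0.2,0,0,0,0])

```text
t: 6.3
eef_pos: [0.5136, -0.0539, 0.062]
tool_rot: [-0.001, 1.0, -0.009, -0.002]
contact_force: [0.5, 1.2, 0.8]
gripper_width: -0.0
grasp_force: 0.0
```

Run:
```python
from h import *
s=snap('side','s4.png'); w=snap('wrist','wr4.png'); 
cv2.imwrite('pics/c4.png',np.hstack([cv2.resize(s['img'][180:330,210:410,::-1],(400,300),interpolation=cv2.INTER_CUBIC),cv2.resize(w['img'][60:360,80:480,::-1],(400,300))]))
o=get_obs();print(o['eef_pos'],o['contact_force'])
stem=np.array([.565,-.034]); p0=o['eef_pos'][:2]
ex=np.array([1,-.019]); ey=np.array([-.019,-1])
for th in np.r_[.22,np.arange(.4,1.7,.15),1.62]:
    c,s=np.cos(th),np.sin(th); d=.007+.011*s+.0145*c
    C=stem+.044*np.array([-c,s])-d*np.array([s,c]); v=C-p0
    print(round(th,2),(v@ex).round(4),(v@ey).round(4))
```

```text
[ 0.51363418 -0.05430768  0.06256362] [-0.59985867 -0.13591593 -0.67175391]
0.22 0.0032 -0.007
0.4 0.001 -0.0148
0.55 0.0003 -0.0219
0.7 0.0009 -0.0294
0.85 0.003 -0.037
1.0 0.0065 -0.0445
1.15 0.0115 -0.0513
1.3 0.0178 -0.0573
1.45 0.0254 -0.0621
1.6 0.0339 -0.0655
1.62 0.035 -0.0658
```

View pics/c4.png

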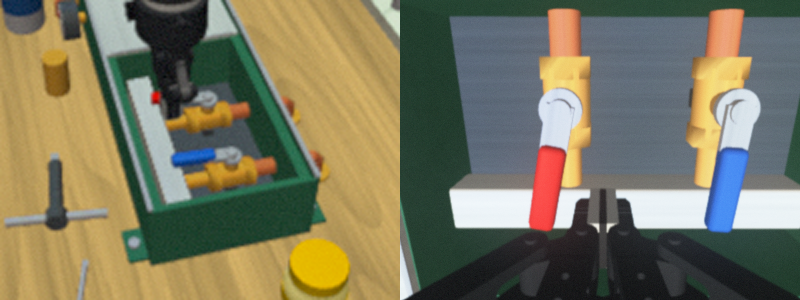

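The shut fingers stand between the levers, on the right side of red. I'll sweep the arc.

Request:
arm_command(commands=[0.002,-0.007,-0.001,0,0,0,0,0.001,-0.014,-0.001,0,0,0,0,0,-0.019,-0.001,0,0,0,0,0,-0.024,-0.001,0,0,0,0,0.001,-0.029,-0.001,0,0,0,0,0.002,-0.034,-0.001,0,0,0,0,0.004,-0.039,-0.001,0,0,0,0,0.006,-0.044,-0.001,0,0,0,0])

```text
t: 7.2
eef_pos: [0.5216, -0.0127, 0.066]
tool_rot: [0.001, 1.0, -0.01, -0.0]
contact_force: [-1.2, -4.9, 7.1]
gripper_width: -0.003
grasp_force: 3.7
```

Run:
```python
from h import *
w=snap('wrist','wr5.png'); cv2.imwrite('pics/c5.png',w['img'][60:360,80:480,::-1])
o=get_obs();print(o['eef_pos'],o['contact_force'])
```

```text
[ 0.52214269 -0.01144435  0.06602459] [-1.02286561 -2.77156568  4.83582111]
```

View pics/c5.png

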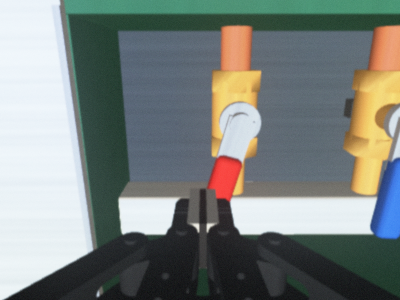

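The fingertip rode up onto the red sleeve: 5–7 N upward, and the lever has only reached about 0.45 rad. I'll lift, go back and come in lower at z 0.050.

Request:
arm_command(commands=[0,0,-0.015,0,0,0,0,0,0,-0.03,0,0,0,0,-0.003,0.02,-0.03,0,0,0,0,-0.006,0.04,-0.03,0,0,0,0,-0.006,0.044,-0.015,0,0,0,0,-0.006,0.044,0,0,0,0,0,-0.006,0.044,0.01,0,0,0,0,-0.006,0.044,0.0135,0,0,0,0])

```text
t: 8.05
eef_pos: [0.5141, -0.0547, 0.0508]
tool_rot: [-0.0, 1.0, -0.009, -0.001]
contact_force: [0.1, -0.0, 0.4]
gripper_width: -0.001
grasp_force: 0.0
```

Run:
```python
from h import *
w=snap('wrist','wr6.png'); cv2.imwrite('pics/c6.png',w['img'][60:360,80:480,::-1])
o=get_obs();print(o['eef_pos'],o['contact_force'])
```

```text
[ 0.51420383 -0.05467607  0.05086732] [0.21277289 0.42121655 0.61730311]
```

View pics/c6.png

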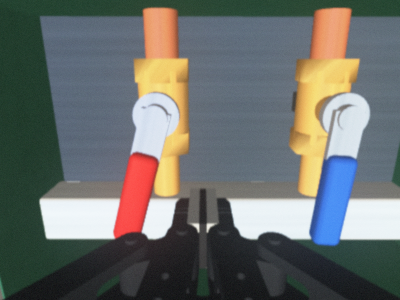

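Request:
arm_command(commands=[0.002,-0.007,0,0,0,0,0,0.001,-0.014,0,0,0,0,0,0,-0.019,0,0,0,0,0,0,-0.024,0,0,0,0,0,0.001,-0.029,0,0,0,0,0,0.002,-0.034,0,0,0,0,0])

```text
t: 8.7
eef_pos: [0.5175, -0.0228, 0.0523]
tool_rot: [0.001, 1.0, -0.01, 0.0]
contact_force: [0.1, -7.4, 0.0]
gripper_width: -0.002
grasp_force: 2.7
```

Run:
```python
from h import *
w=snap('wrist','wr7.png'); cv2.imwrite('pics/c7.png',w['img'][60:360,80:480,::-1])
o=get_obs();print(o['eef_pos'],o['contact_force'])
```

```text
[ 0.51761751 -0.02165438  0.05231246] [-0.25211547 -4.38881583 -0.59422591]
```

View pics/c7.png

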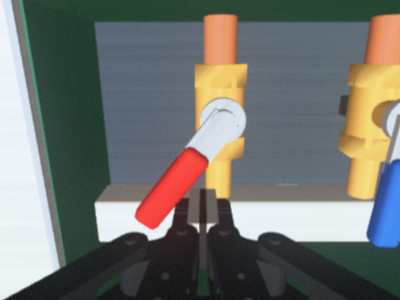

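The lever now follows, at about 0.7 rad, with the finger on its side. I'll continue the arc.

Request:
arm_command(commands=[0.002,-0.005,0,0,0,0,0,0.0045,-0.0105,0,0,0,0,0,0.007,-0.014,0,0,0,0,0,0.01,-0.018,0,0,0,0,0,0.014,-0.022,0,0,0,0,0,0.018,-0.025,0,0,0,0,0,0.0235,-0.028,0,0,0,0,0,0.028,-0.03,0,0,0,0,0])

```text
t: 9.55
eef_pos: [0.5434, 0.0072, 0.0513]
tool_rot: [0.001, 1.0, -0.01, -0.003]
contact_force: [-4.7, -4.7, -0.9]
gripper_width: 0.0
grasp_force: 2.6
```

Request:
arm_command(commands=[0.003,-0.001,0,0,0,0,0,0.006,-0.001,0,0,0,0,0,0.008,-0.001,0,0,0,0,0])

```text
t: 9.85
eef_pos: [0.5473, 0.0086, 0.051]
tool_rot: [0.001, 1.0, -0.009, -0.007]
contact_force: [-20.0, -3.0, 17.2]
gripper_width: 0.004
grasp_force: 10.1
```

Run:
```python
from h import *
w=snap('wrist','wr8.png'); cv2.imwrite('pics/c8.png',w['img'][60:360,80:480,::-1])
o=get_obs();print(o['eef_pos'],o['contact_force'])
```

```text
[0.54723311 0.0086031  0.05102272] [-15.80036995  -2.02315098  11.99514954]
```

View pics/c8.png

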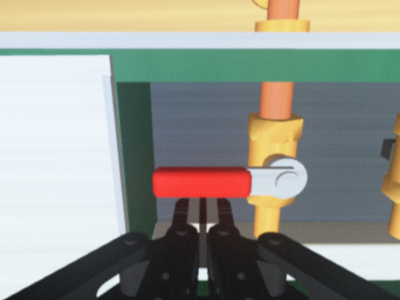

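The lever points along +y, level in the picture, and presses its stop at 20 N. I'll retreat and check numerically.

Request:
arm_command(commands=[-0.008,0.001,0,0,0,0,0,-0.02,0.003,0,0,0,0,0,-0.025,0.005,-0.02,0,0,0,0,-0.03,0.01,-0.06,0,0,0,0,-0.05,0.02,-0.1,0,0,0,0,-0.075,0.04,-0.15,0,0,0,0,-0.09,0.055,-0.2,0,0,0,0,-0.09,0.055,-0.215,0,0,0,0])

```text
t: 10.7
eef_pos: [0.4621, -0.0455, 0.2704]
tool_rot: [0.0, 1.0, -0.01, 0.002]
contact_force: [1.4, -0.7, 1.1]
gripper_width: 0.004
grasp_force: 0.0
```

Run:
```python
from h import *
w=snap('wrist','wr9.png'); hsv=cv2.cvtColor(w['img'],cv2.COLOR_RGB2HSV)
H,S,V=[hsv[...,i].astype(int) for i in range(3)]
o=get_obs(); print(o['eef_pos'],o['contact_force'])
for n,m in (('red',((H<5)|(H>174))&(S>180)),('blue',(H>100)&(H<130)&(S>150))):
    m=m.copy(); m[200:]=0
    k,l,st,ce=cv2.connectedComponentsWithStats(m.astype(np.uint8)); i=1+np.argmax(st[1:,4])
    ys,xs=np.where(l==i); b=cv2.boxPoints(cv2.minAreaRect(np.c_[xs,ys].astype(np.float32)))
    p=ray(w,b,.063)[:,:2]; print(n,st[i],p.round(4).tolist())
m=((S<40)&(V>180)); m[200:]=0
k,l,st,ce=cv2.connectedComponentsWithStats(m.astype(np.uint8)); i=1+np.argmax(st[1:,4]); s=st[i]; print('cover right edge',s, ray(w,[[s[0]+s[2],100]],.084))
```

```text
[ 0.46421546 -0.04549932  0.27389254] [ 1.85174991 -0.83671541  2.98736137]
red [214  90  39  11 294] [[0.57, 0.0281], [0.5692, -0.0142], [0.5588, -0.0137], [0.5596, 0.029]]
blue [338 113  15  41 450] [[0.4985, -0.1112], [0.544, -0.1154], [0.5422, -0.1283], [0.4966, -0.1246]]
cover right edge [    0    30   419   168 32777] [[ 0.55398726 -0.19191438  0.084     ]]
```

The red lever lies parallel to the guides (slope 0.02, same as the box), and the blue tip is still at (0.498, -0.118). The cover edge was hidden in this mask, but the last picture showed it still at the left end. Handing in.

```bash
python3 -c "
from station import hand_in; print(hand_in())"
```

```text
the job is handed in; nothing more can be done
None
```

I pushed the cover to its left stop and turned the red lever fully shut against its stop; the blue lever measured unmoved, I saw no sign of touching anything on the bench, and the job is handed in at about 11 s (no verdict was returned).

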